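# Raise the specimen card and hold the clip gaping around its edge

### The arm

A 6-joint arm with a two-finger parallel gripper is mounted at the origin on the work surface. World frame = base frame: x ahead of the robot, y to its left, z up, the work surface at z = 0. Lengths are in mm, angles in rad, forces in N, time in s.
With the tool pointing down it reaches from about 325 to 850 mm from the base axis. Payload 15.5 kg.
Tool frame: the origin (TCP) lies at the very end of the fingers, on their centre line; the grasp point (between the pads) lies 19 mm behind it; z points along the fingers, y is the line along which they close (so a half turn about z gives the same grasp; the last joint's range is limited). The gripper opens to 91 mm and grips with 3 to 60 N. Pads are 32 mm wide; open, the fingers measure 118 mm over their backs; the gripper's body (76 mm by 178 mm) begins 60 mm behind the grasp point.
Start: joints at [1.234, 0.494, 1.345, -0, 1.302, -0.096], TCP at [149.652, 606.82, 213.915] pointing down, gripper open.
Joint ranges: [-2.91, 2.91], [-0.82, 2.16], [0.22, 2.67], [-1.22, 4.37], [0.12, 2.79], [-3.08, 3.08]. Speed limits (rad/s): [1.89, 1.89, 2.57, 3.01, 3.01, 3.01].

### API

Orientations are given as a rotation vector (axis times angle).
In Python, from plant import r, vision, workorder gives the robot as it stands.
- The arm moves only by the tool play_rows, never from a script. Its argument "targets" is a list of rows, each a list of 2 entries, a list of its own where there are three numbers: the shift along the tool's x, y, z each as a share of 0.5 m, from -1 to 1, then the turn, a rotation vector about the tool's x, y, z each as a share of 180 degrees, from -1 to 1. In form: [[[tx, ty, tz], [rx, ry, rz]], ...]. A call has exactly 5 rows; each row is the pose to reach, as a shift and turn from the pose commanded when the call began, along the tool's axes at that moment, turning the shorter way round; what a row does not reach only later rows make up. A row lasts 1/8 s, in which the tool goes at most 62.5 mm and 10.7 degrees, less where a joint would pass 70% of its speed; a pose out of reach is approached as far as the arm can. A call with a number of a shift or a turn outside -1 to 1 is refused whole. A call with a gripper value outside its range is refused whole. "claw" is the closure, from 0 (fully open) to 1 (shut), set as the call begins (left out, the last holds). The fingers move at their own pace and stop on an object; "squeeze" is the grip in N (left out, the last holds). Time passes only in rows, so rows that repeat a pose let the fingers close, or fill a call up. It gives the time, the measured TCP pose, the force, the opening and the grip force at its end, in the units of the state.
- r.observe(): the state, without advancing time (a new reading comes with each control period).
- vision.capture(name): name is "scene" or "top"; returns a dict with "frame" (480x640x3 uint8, red, green, blue), "fx", "fy", "cx", "cy" (pixels), "D" ([k1, k2, p1, p2, k3] as OpenCV has them; the pictures are not rectified), "world_from_camera" (4x4, takes a point from camera to world coordinates). Camera axes: x right, y down, z forward; pixel columns grow to the right and rows downward; lengths in mm; the calibration is good to about 2 mm. A picture is of the moment at which its call begins. There is no depth.
- workorder.hand_in(): hands the job in; it is judged then, once.
The state is a dict: "clock": time; "q": joint angles; "qd": joint speeds; "joint_torque": joint torques, N m; "eef_pos": TCP position; "tool_rot": TCP orientation; "contact_force": force on the tool from outside, world axes, zero at the start; "torque": the same for the moment, N m; "gripper_width": finger opening in mm; "grasp_force": force on a finger pad.
Only numpy, scipy, OpenCV 4.12 (cv2) and the standard library are available. Lean on these libraries where they do the work, as an engineer would, in place of code of your own. Each camera call takes 0.05 s, during which the arm holds its last target. There are 200 camera calls.

### The job

First press the treadle of the card stand fully down so that the yellow card rises. Then pick up the orange spring clip by its tails, squeeze it wide open and bring its jaws around the card's upright near edge (the one at the treadle's end), a jaw on either side and clear of the card, and finish while still holding it there, gaping, in the air. Don't hit the card, and leave the green clip and the other things on the bench where they are.

Things in the scene. Friction and masses are not known exactly. Their poses are not given: they have to be found in the camera images.
- stand: Fixed card stand: blue housing 150 (x) x 56 (y) x 80 mm tall on a white foot. Origin: centre of the underside, on the bench. The treadle is at its -x end, which roughly faces the robot; the card stands on edge in a slot along its x axis. Below the treadle a foot strip, 8 mm high, reaches to x = -175 mm
- pedal (a joint): Treadle, a steel plate 40 mm wide, 92 mm long, hinged across the stand's -x end (84 mm from the stand's origin, 28 mm high). 0 = up (sloping up 0.35 rad to its free end); grows as pressed; 0.35 = level, on its stop. Takes up to about 13 N at its pad, stays where it is left (friction catch), and raises the card in proportion: 50 mm over the whole travel
- pedal_pad (a point): Centre of the top face of the treadle's black rubber pad (36 x 44 mm), where to press; 75 mm from the hinge. It sinks from about 59 to 34 mm height
- card: Yellow card with a dark film window, 100 mm (its x, along the stand's x) x 4 mm thick (y) x 80 mm tall, upright in the stand. Origin: centre of its lower edge; z up. Its top is at first 92 mm above the bench (12 mm proud of the housing), 142 mm (62 mm proud) once raised
- card_edge (a point): Point on the card's upright near edge (its -x edge, at the treadle's end), mid-thickness, 49 mm above the card's lower edge; x into the card, y across its thickness. 61 mm above the bench at the start (inside the slot), 111 mm once the card is raised: then the middle of the exposed edge (80 to 142 mm)
- clip: Orange spring clip (60 g) lying on its side, 24 mm tall, 97 mm long. Origin: on the upright pivot, underside; x to the steel jaws, y across (squeeze direction). It is the +y lever: x is the centreline only when shut, q/2 off it when squeezed by q. Tails (32 mm paddles centred 38 mm behind the pivot): 45 mm over their outer faces when shut, 26 mm and parallel at the stop
- clip_lever (a joint): Angle by which the clip is squeezed open: 0 = shut, jaw tips touching; 0.52 = stop, jaws parallel and 22 mm apart. Spring-loaded shut: squeezing the tails takes about 5 N at the start and 10 N at the stop; 20 to 40 N of grip brings it to the stop and holds it there
- clip_tip_a (a point): Inner corner of the +y jaw's tip, mid-height (12 mm) of the clip, 43 mm from the pivot; its axes are those of the clip body
- clip_tip_b (a point): The same on the -y jaw (moves with the other lever)
- clip_tail_a (a point): Centre of the outer face of the +y tail paddle, mid-height of the clip, 40 mm from the pivot
- clip_tail_b (a point): The same on the -y tail paddle
- green_clip: green spring clip, the same size and shape as the orange one, lying shut on the bench: leave it. Its levers do not move. Origin: centre of the underside
- weight: brass calibration weight with a knob, 24 mm across, 34 mm tall. Origin: centre of the underside
- cup: steel cup, 68 mm across, 80 mm tall. Origin: centre of the underside
- slide_box: cardboard box 75 x 100 x 35 mm. Origin: centre of the underside
- jar: amber glass jar with a blue cap, 56 mm across, 75 mm tall. Origin: centre of the underside
- driver: screwdriver lying on the bench. Leave it
- dish: low glass dish, 90 mm across, 18 mm tall. Origin: centre of the underside

How it is judged (in metres and radians):
On the way, in this order (a step that is already met when the one before it is completed fails the run):
1. the treadle has been pressed down to its stop and the card is up (value of joint pedal above 0.32 rad), for 0.2 s.
2. the orange clip is squeezed open in the fingers and lifted off the bench (value of joint clip_lever above 0.36 rad and height (world z) of clip above 0.03 m and contact force between the fingers and clip above 3 N), for 0.2 s.
At the end, for the whole second after the job is handed in: Treadle down (over 0.31 rad); clip held still in the fingers, over 70 mm up, squeezed open over 0.36 rad (15 mm gape); both jaw tips 5 to 35 mm past the card's near edge, one each side, 3 mm or more from its mid-plane, within 26 mm of mid-height; clip touching neither card nor stand (0.5 N) (value of joint pedal above 0.31 rad and value of joint clip_lever above 0.36 rad and x of clip_tip_a in the frame of card_edge between 0.005 and 0.035 m and z of clip_tip_a in the frame of card_edge between -0.026 and 0.026 m and x of clip_tip_b in the frame of card_edge between 0.005 and 0.035 m and z of clip_tip_b in the frame of card_edge between -0.026 and 0.026 m and ((y of clip_tip_a in the frame of card_edge above 0.003 m and y of clip_tip_b in the frame of card_edge below -0.003 m) or (y of clip_tip_b in the frame of card_edge above 0.003 m and y of clip_tip_a in the frame of card_edge below -0.003 m)) and contact force between the fingers and clip above 3 N and contact force between clip and card below 0.5 N and contact force between clip and stand below 0.5 N and height (world z) of clip above 0.07 m and linear speed of clip below 0.03 m/s); the arm keeps its last pose, push and grip.
It fails at once if the clip was driven hard against the card (over 15 N) (contact force between clip and card above 15 N).
It fails at once if a bystander was moved by more than 30 mm (distance of any of green_clip, weight, cup, slide_box, jar, driver, dish from where it was at the start of the episode above 0.03 m).
It also fails if it takes over 45 s, if anything falls off the work surface, if the arm or the gripper's body presses on something with over 40 N, if the wrist force passes 120 N, or if a joint passes its speed limit or range.

## Working session

There is one attempt and no reset: what is moved stays moved. The work goes in short steps, Python scripts to look and compute and a tool call to move; the robot and the scene stay as the last step left them, time stands still between calls to the robot, and variables do not carry over. Pictures are saved under pics/ and viewed, at most 10 in all, crops included, and the job is handed in when it is done.

Besides the shell and the picture viewer there is one more tool, called after "Request:" by a JSON object that holds its "name" and its "arguments", one argument or row to a line. play_rows: Moves the arm, as the interface text tells. Shift numbers are shares of 0.5 m and turn numbers shares of 180 degrees, none past 1 either way. Its arguments: {"type":"object","properties":{"targets":{"type":"array","items":{"type":"array"}},"claw":{"type":"number"},"squeeze":{"type":"number"}},"required":["targets"]}

```bash
mkdir -p pics; ls; python3 - <<'E'
from plant import r, vision, workorder
import cv2,pickle
for n in("scene","top"):
    c=vision.capture(n); pickle.dump(c,open(f"pics/{n}0.pkl","wb"))
    cv2.imwrite(f"pics/{n}0.png",c["frame"][:,:,::-1]); print(n,c["fx"],c["D"],c["world_from_camera"].round(3) if hasattr(c["world_from_camera"],'round') else c["world_from_camera"])
print(r.observe())
E
```

```text
pics
scene 527.9701211453983 [-0.14073576  0.          0.          0.          0.        ] [[ 7.500000e-01  4.770000e-01 -4.580000e-01  1.102657e+03]
 [ 6.610000e-01 -5.250000e-01  5.360000e-01 -6.034900e+02]
 [ 1.500000e-02 -7.050000e-01 -7.090000e-01  8.913310e+02]
 [ 0.000000e+00  0.000000e+00  0.000000e+00  1.000000e+00]]
top 611.6644287633337 [-0.03551918  0.          0.          0.          0.        ] [[-2.60000e-02 -9.89000e-01  1.45000e-01  3.84622e+02]
 [-1.00000e+00  2.50000e-02 -6.00000e-03 -1.19190e+01]
 [ 3.00000e-03 -1.45000e-01 -9.89000e-01  1.47921e+03]
 [ 0.00000e+00  0.00000e+00  0.00000e+00  1.00000e+00]]
{'clock': 0.1, 'q': array([ 1.23348885e+00,  4.94110231e-01,  1.34607288e+00, -3.73352505e-05,
        1.30251597e+00, -9.55213295e-02]), 'qd': array([-0.0006916 , -0.00145171, -0.00208208, -0.00143093, -0.0007287 ,
        0.0006252 ]), 'joint_torque': array([ 3.11201533e-03, -8.80241275e+01, -3.82543087e+01,  7.07277982e-02,
        4.81711258e-02,  1.78117382e-06]), 'eef_pos': array([149.55354143, 606.48103209, 213.40336615]), 'tool_rot': array([-3.78832406e-01, -3.11846367e+00,  1.70946123e-03]), 'contact_force': array([-0.12575995, -0.53444724,  0.29124888]), 'torque': array([ 0.02634683,  0.03656241, -0.01948591]), 'grasp_force': 0.0, 'gripper_width': 91.19455593645614}
```

View pics/scene0.png

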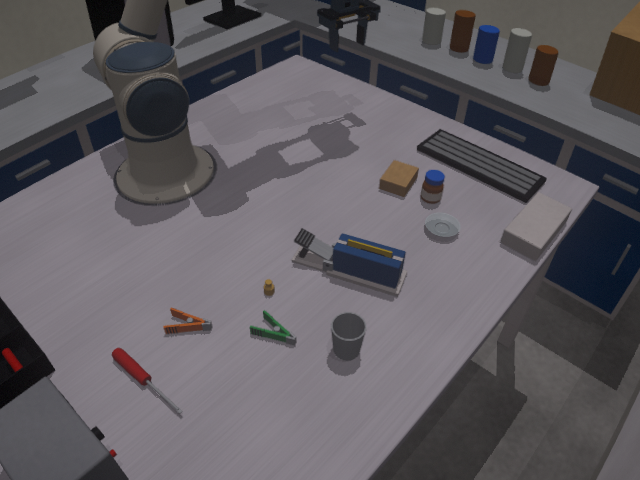

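View pics/top0.png

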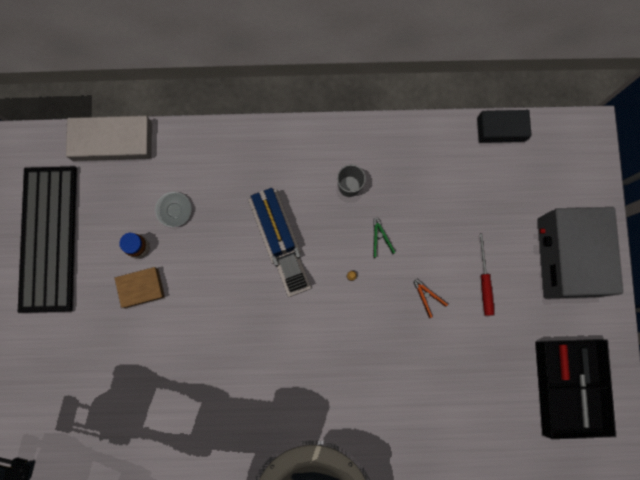

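The scene view shows the orange clip at about (188,322), the treadle at (315,245), the housing at (368,262) and the green clip at (273,328). In the top view the orange clip is at (428,297) with its jaws at the upper left, the pad at (296,283), the housing at (273,222) and the weight at (352,275).

```bash
cat > h.py <<'E'
import numpy as np, cv2, pickle
def K(c): return np.array([[c["fx"],0,c["cx"]],[0,c["fy"],c["cy"]],[0,0,1.]])
def rays(c,p):
    u=cv2.undistortPoints(np.float64(p).reshape(-1,1,2),K(c),np.float64(c["D"])).reshape(-1,2)
    T=np.array(c["world_from_camera"]); return T[:3,3],np.c_[u,np.ones(len(u))]@T[:3,:3].T
def onz(c,p,z):
    o,d=rays(c,p); return o+d*((z-o[2])/d[:,2])[:,None]
def proj(c,P):
    T=np.linalg.inv(np.array(c["world_from_camera"])); rv=cv2.Rodrigues(T[:3,:3])[0]
    return cv2.projectPoints(np.float64(P).reshape(-1,1,3),rv,T[:3,3],K(c),np.float64(c["D"]))[0].reshape(-1,2)
def mask(c,lo,hi):
    return cv2.inRange(cv2.cvtColor(c["frame"],cv2.COLOR_RGB2HSV),lo,hi)
def biggest(m,roi):
    x0,y0,x1,y1=roi; k=np.zeros_like(m);k[y0:y1,x0:x1]=m[y0:y1,x0:x1]
    cs,_=cv2.findContours(k,cv2.RETR_EXTERNAL,cv2.CHAIN_APPROX_NONE)
    return sorted(cs,key=cv2.contourArea)[::-1]
E
python3 - <<'E'
from h import *
np.set_printoptions(precision=1,suppress=True)
S=pickle.load(open("pics/scene0.pkl","rb"));T=pickle.load(open("pics/top0.pkl","rb"))
def crop(c,x,y,w,h): return cv2.resize(c["frame"][y:y+h,x:x+w,::-1],(400,300),interpolation=cv2.INTER_CUBIC)
im=np.vstack([np.hstack([crop(T,220,180,160,120),crop(T,400,265,64,48)]),np.hstack([crop(S,285,215,128,96),crop(S,152,292,80,60)])])
cv2.imwrite("pics/c1.png",im)
for n,c,rb,ro in(("top",T,(230,170,330,270),(400,270,460,325)),("scene",S,(320,225,415,300),(155,300,220,340))):
    b=biggest(mask(c,(108,100,40),(125,255,255)),rb)[0]; R=cv2.minAreaRect(b)
    print(n,"blue",cv2.contourArea(b),cv2.boxPoints(R), onz(c,cv2.boxPoints(R),80))
    m=mask(c,(3,140,60),(16,255,255))
    for k in biggest(m,ro)[:3]:
        ap=cv2.approxPolyDP(k,1.5,True).reshape(-1,2); print("or",cv2.contourArea(k)); print(np.c_[ap,onz(c,ap,24)])
    y=biggest(mask(c,(22,120,60),(34,255,255)),rb)
    for k in y[:2]: 
        bx=cv2.boxPoints(cv2.minAreaRect(k)); print("yel",cv2.contourArea(k)); print(np.c_[bx,onz(c,bx,92)])
E
```

```text
top blue 470.0 [[263.3 190.6]
 [271.6 187.4]
 [293.9 245.3]
 [285.6 248.5]] [[727.7  93.9  80. ]
 [734.8  74.3  80. ]
 [596.1  25.   80. ]
 [589.2  44.4  80. ]]
or 149.5
[[ 419.   284.   503.7 -270.1   24. ]
 [ 418.   290.   489.4 -266.9   24. ]
 [ 429.   316.   427.1 -290.    24. ]
 [ 431.   314.   431.7 -295.    24. ]
 [ 421.   291.   486.8 -274.    24. ]
 [ 422.   289.   491.5 -276.6   24. ]
 [ 428.   291.   486.4 -290.7   24. ]
 [ 446.   305.   452.  -331.9   24. ]
 [ 440.   298.   469.  -318.5   24. ]]
yel 0.0
[[265.  202.  697.6  89.5  92. ]
 [265.  202.  697.6  89.5  92. ]
 [265.  202.  697.6  89.5  92. ]
 [265.  202.  697.6  89.5  92. ]]
yel 0.0
[[268.  213.  671.5  82.9  92. ]
 [268.  213.  671.5  82.9  92. ]
 [268.  213.  671.5  82.9  92. ]
 [268.  213.  671.5  82.9  92. ]]
scene blue 471.0 [[333.3 249.5]
 [335.6 241.7]
 [401.2 261. ]
 [398.9 268.8]] [[596.8  25.3  80. ]
 [584.8  47.   80. ]
 [726.6  96.6  80. ]
 [736.2  74.8  80. ]]
or 126.0
[[ 164.   327.   451.7 -332.6   24. ]
 [ 199.   325.   500.6 -280.2   24. ]
 [ 204.   321.   500.3 -266.6   24. ]
 [ 171.   308.   422.6 -292.2   24. ]
 [ 175.   313.   439.5 -294.6   24. ]
 [ 178.   312.   442.  -288.7   24. ]
 [ 185.   316.   461.2 -285.2   24. ]
 [ 190.   316.   468.9 -278.1   24. ]
 [ 198.   321.   491.2 -275.    24. ]]
or 0.0
[[ 179.   328.   476.4 -313.    24. ]
 [ 178.   330.   478.9 -317.5   24. ]]
or 0.0
[[ 165.   329.   457.2 -334.2   24. ]]
yel 22.5
[[347.7 241.1 610.7  56.7  92. ]
 [348.3 239.1 607.7  62.3  92. ]
 [391.2 251.3 699.6  95.2  92. ]
 [390.6 253.3 702.2  89.5  92. ]]
yel 0.0
[[351.  243.  619.8  56.9  92. ]
 [351.  243.  619.8  56.9  92. ]
 [351.  243.  619.8  56.9  92. ]
 [351.  243.  619.8  56.9  92. ]]
```

View pics/c1.png

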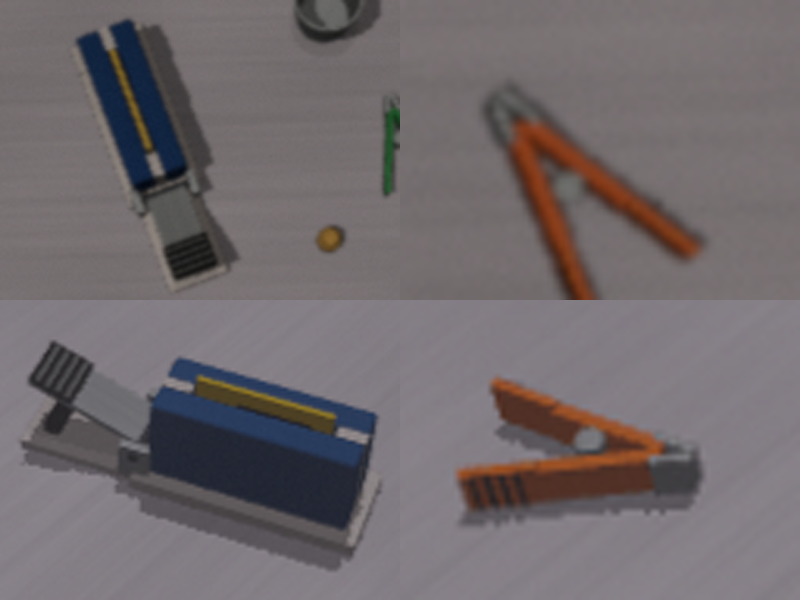

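The composite shows, in crop pixels:
- **Top-left (top view, 2.5x):** pad at (190,257), card line from (112,50) to (150,150).
- **Top-right (top view, 6.25x):** clip jaws at (505,90), pivot at (570,185), tails at (580,300) and (700,248).
- **Bottom row (scene view):** the matching points can all be made out.

Next I triangulate them.

```bash
cat >> h.py <<'E'
def tri(cs,ps):
    A=np.zeros((3,3));b=np.zeros(3);L=[]
    for c,p in zip(cs,ps):
        o,d=rays(c,[p]);d=d[0]/np.linalg.norm(d);M=np.eye(3)-np.outer(d,d);A+=M;b+=M@o;L.append((o,M))
    x=np.linalg.solve(A,b); return x,max(np.linalg.norm(M@(x-o)) for o,M in L)
E
python3 - <<'E'
from h import *
np.set_printoptions(precision=1,suppress=True)
S=pickle.load(open("pics/scene0.pkl","rb"));T=pickle.load(open("pics/top0.pkl","rb"))
for n,s,t in(("pad",(304.8,237.4),(296,282.8)),("cardnear",(348,240),(280,240)),("cardfar",(392.2,251.8),(264.8,200)),
 ("pivot",(190,319.6),(427.2,294.6)),("tip",(210,321),(416.8,279.4)),("tailL",(170.6,308),(430,316)),("tailR",(164,326),(447.5,304.5))):
    x,e=tri((S,T),(s,t)); print(n,x,round(e,2))
# dark pad masks
for n,c,roi in(("top",T,(280,268,312,296)),("scene",S,(290,225,320,250))):
    m=mask(c,(0,0,0),(179,255,62))
    k=biggest(m,roi)[0]; R=cv2.minAreaRect(cv2.convexHull(k)); print(n,"pad",cv2.contourArea(k),np.array(R[0]),onz(c,[R[0]],59))
E
```

```text
pad [511.9  23.7  62.2] 1.65
cardnear [608.6  57.5  92.9] 1.71
cardfar [702.9  90.8  95.7] 1.72
pivot [ 478.3 -286.5   28.1] 1.28
tip [ 514.8 -262.7   33. ] 1.27
tailL [ 426.  -293.    27.9] 1.54
tailR [ 453.3 -333.5   29.7] 0.92
top pad 243.0 [295.9 281.8] [[513.3  22.7  59. ]]
scene pad 80.0 [303.6 239.5] [[513.3  20.4  59. ]]
```

```bash
cat >> h.py <<'E'
from scipy.spatial.transform import Rotation as Ro
def goto(pos,head,r,sgn=1):
    """shares for tool-down pose with tool x at sgn*heading (deg)"""
    s=r.observe(); R0=Ro.from_rotvec(s["tool_rot"]); h=np.radians(head)
    x=sgn*np.array([np.cos(h),np.sin(h),0]); z=np.array([0,0,-1.]); R1=Ro.from_matrix(np.c_[x,np.cross(z,x),z])
    print("t",round(s["clock"],2),"pos",s["eef_pos"].round(1),"shift",(R0.inv().apply(np.array(pos)-s["eef_pos"])/500).round(4),"turn",((R0.inv()*R1).as_rotvec()/np.pi).round(4),
      "F",s["contact_force"].round(1),"w",round(s["gripper_width"],1),"q6",s["q"][5].round(2))
E
python3 - <<'E'
from h import *
from plant import r
print(Ro.from_rotvec(r.observe()["tool_rot"]).as_matrix().round(3))
for s in(1,-1): goto((509,23,120),19.5,r,s)
E
```

```text
[[-0.971  0.239 -0.   ]
 [ 0.239  0.971 -0.001]
 [ 0.    -0.001 -1.   ]]
t 0.1 pos [149.6 606.5 213.4] shift [-0.9774 -0.9607  0.1878] turn [-2.000e-04  4.000e-04  8.147e-01] F [-0.1 -0.5  0.3] w 91.2 q6 -0.1
t 0.1 pos [149.6 606.5 213.4] shift [-0.9774 -0.9607  0.1878] turn [-3.000e-04 -1.000e-04 -1.853e-01] F [-0.1 -0.5  0.3] w 91.2 q6 -0.1
```

Request:
{"name": "play_rows", "arguments": {
  "targets": [
    [[-0.977,-0.961,0.04],[0,0,0.815]],
    [[-0.977,-0.961,0.04],[0,0,0.815]],
    [[-0.977,-0.961,0.04],[0,0,0.815]],
    [[-0.977,-0.961,0.04],[0,0,0.815]],
    [[-0.977,-0.961,0.04],[0,0,0.815]]
  ],
  "claw": 1,
  "squeeze": 20
}}

```text
clock: 0.72
eef_pos: [314.0, 339.1, 204.7]
tool_rot: [1.754, 2.606, 0.0]
contact_force: [1.5, -0.1, 0.8]
gripper_width: 44.2
grasp_force: 0.0
```

```bash
python3 - <<'E'
from h import *
from plant import r
goto((509,23,120),19.5,r,1)
E
```

```text
t 0.72 pos [314.  339.1 204.7] shift [-0.7324  0.1235  0.1695] turn [ 0.     -0.      0.5144] F [ 1.5 -0.1  0.8] w 44.2 q6 0.31
```

Request:
{"name": "play_rows", "arguments": {
  "targets": [
    [[-0.73,0.123,0.05],[0,0,0.514]],
    [[-0.73,0.123,0.05],[0,0,0.514]],
    [[-0.73,0.123,0.05],[0,0,0.514]],
    [[-0.73,0.123,0.05],[0,0,0.514]],
    [[-0.73,0.123,0.05],[0,0,0.514]]
  ]
}}

```text
clock: 1.35
eef_pos: [479.4, 74.4, 183.6]
tool_rot: [-2.743, -1.531, -0.0]
contact_force: [1.0, 0.2, 0.7]
gripper_width: 0.5
grasp_force: 0.0
```

```bash
python3 - <<'E'
from h import *
from plant import r
goto((509,23,110),19.5,r,1)
E
```

```text
t 1.35 pos [479.4  74.4 183.6] shift [-0.0564  0.1044  0.1471] turn [-0.     -0.      0.2158] F [1.  0.2 0.7] w 0.5 q6 0.58
```

Request:
{"name": "play_rows", "arguments": {
  "targets": [
    [[-0.056,0.104,0.1],[0,0,0.216]],
    [[-0.056,0.104,0.147],[0,0,0.216]],
    [[-0.056,0.104,0.147],[0,0,0.216]],
    [[-0.056,0.104,0.147],[0,0,0.216]],
    [[-0.056,0.104,0.147],[0,0,0.216]]
  ]
}}

```text
clock: 1.98
eef_pos: [508.4, 25.4, 110.0]
tool_rot: [-3.094, -0.542, 0.001]
contact_force: [-0.9, -0.5, -0.0]
gripper_width: 0.3
grasp_force: 0.0
```

```bash
python3 - <<'E'
from h import *
from plant import r
goto((509,23,33),19.5,r,1)
E
```

```text
t 1.98 pos [508.4  25.4 110. ] shift [-0.0004  0.005   0.1541] turn [-0.0001  0.0001  0.002 ] F [-0.9 -0.5 -0. ] w 0.3 q6 1.16
```

Request:
{"name": "play_rows", "arguments": {
  "targets": [
    [[0,0.005,0.05],[0,0,0]],
    [[0,0.005,0.085],[0,0,0]],
    [[0,0.005,0.11],[0,0,0]],
    [[0,0.005,0.13],[0,0,0]],
    [[0,0.005,0.146],[0,0,0]]
  ]
}}

```text
clock: 2.6
eef_pos: [508.3, 23.1, 37.0]
tool_rot: [-3.094, -0.546, 0.003]
contact_force: [-6.0, -2.8, 10.5]
gripper_width: 0.6
grasp_force: 5.1
```

Request:
{"name": "play_rows", "arguments": {
  "targets": [
    [[0,0,0.004],[0,0,0]],
    [[0,0,0.008],[0,0,0]],
    [[0,0,0.01],[0,0,0]],
    [[0,0,0.01],[0,0,0]],
    [[0,0,0.01],[0,0,0]]
  ]
}}

```text
clock: 3.22
eef_pos: [508.1, 23.0, 33.0]
tool_rot: [3.094, 0.546, -0.003]
contact_force: [-11.1, -4.8, 26.6]
gripper_width: 0.2
grasp_force: 13.7
```

Request:
{"name": "play_rows", "arguments": {
  "targets": [
    [[0,0,0],[0,0,0]],
    [[0,0,0],[0,0,0]],
    [[0,0,-0.05],[0,0,0]],
    [[0,0,-0.15],[0,0,0]],
    [[0,0,-0.25],[0,0,0]]
  ]
}}

```text
clock: 3.85
eef_pos: [509.0, 23.2, 158.6]
tool_rot: [-3.094, -0.546, 0.001]
contact_force: [0.9, 0.1, 0.3]
gripper_width: 0.7
grasp_force: 0.0
```

```bash
python3 - <<'E'
from h import *
from plant import r
goto((446.5,-307.7,150),34,r,1)
E
```

```text
t 3.85 pos [509.   23.2 158.6] shift [-0.3441  0.5791  0.0173] turn [-0.0001  0.0002 -0.0777] F [0.9 0.1 0.3] w 0.7 q6 1.15
```

Request:
{"name": "play_rows", "arguments": {
  "targets": [
    [[-0.344,0.579,0.01],[0,0,-0.078]],
    [[-0.344,0.579,0.01],[0,0,-0.078]],
    [[-0.344,0.579,0.01],[0,0,-0.078]],
    [[-0.344,0.579,0.01],[0,0,-0.078]],
    [[-0.344,0.579,0.01],[0,0,-0.078]]
  ],
  "claw": 0.25
}}

```text
clock: 4.47
eef_pos: [451.7, -276.2, 152.9]
tool_rot: [3.004, 0.92, 0.0]
contact_force: [0.9, 0.2, 0.8]
gripper_width: 47.5
grasp_force: 0.0
```

Request:
{"name": "play_rows", "arguments": {
  "targets": [
    [[0,0.04,0.01],[0,0,0]],
    [[0,0.04,0.01],[0,0,0]],
    [[0,0.04,0.01],[0,0,0]],
    [[0,0.04,0.01],[0,0,0]],
    [[0,0.04,0.01],[0,0,0]]
  ]
}}

```text
clock: 5.1
eef_pos: [463.5, -290.1, 148.0]
tool_rot: [3.005, 0.917, 0.0]
contact_force: [0.1, 0.0, -0.5]
gripper_width: 68.4
grasp_force: 0.0
```

```bash
python3 - <<'E'
from h import *
from plant import r, vision
goto((446.5,-307.7,60),34,r,1)
S=vision.capture("scene");T=vision.capture("top")
for n,c in(("scene1",S),("top1",T)): pickle.dump(c,open(f"pics/{n}.pkl","wb"))
def crop(c,x,y,w,h): return cv2.resize(c["frame"][y:y+h,x:x+w,::-1],(400,300),interpolation=cv2.INTER_CUBIC)
cv2.imwrite("pics/c2.png",np.vstack([np.hstack([crop(T,220,180,160,120),crop(T,380,245,120,90)]),np.hstack([crop(S,285,200,128,96),crop(S,112,242,160,120)])]))
E
```

```text
t 5.1 pos [ 463.5 -290.1  148. ] shift [-0.0478  0.0101  0.1759] turn [ 0.     -0.     -0.0003] F [ 0.1  0.  -0.5] w 68.4 q6 0.31
```

View pics/c2.png

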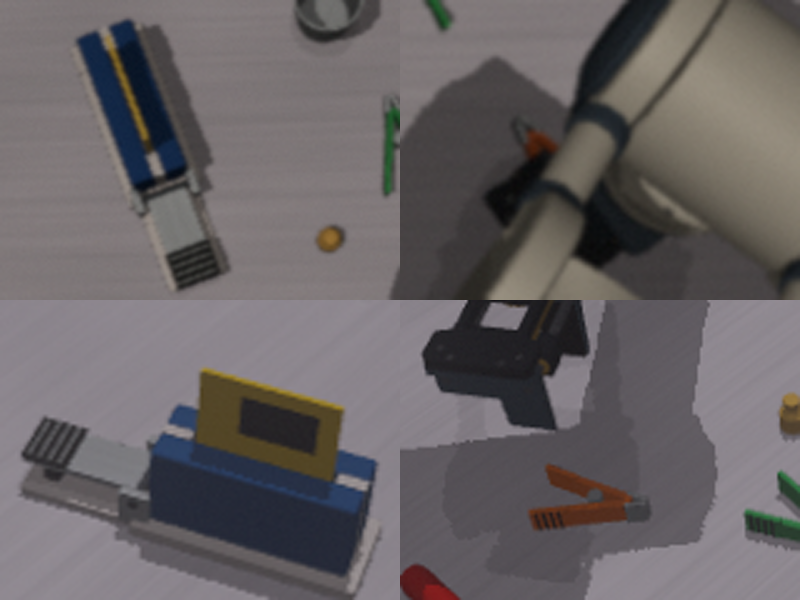

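The card is up: its near top edge is at crop (202,372) and the treadle is level. The orange clip is undisturbed below the open fingers. Descending on the tails.

Request:
{"name": "play_rows", "arguments": {
  "targets": [
    [[-0.048,0.01,0.07],[0,0,0]],
    [[-0.048,0.01,0.15],[0,0,0]],
    [[-0.048,0.01,0.18],[0,0,0]],
    [[-0.048,0.01,0.18],[0,0,0]],
    [[-0.048,0.01,0.18],[0,0,0]]
  ]
}}

```text
clock: 5.82
eef_pos: [447.1, -308.7, 58.9]
tool_rot: [3.004, 0.915, 0.001]
contact_force: [0.1, -0.8, 0.1]
gripper_width: 68.3
grasp_force: 0.0
```

```bash
python3 - <<'E'
from h import *
from plant import r, vision
goto((446.5,-307.7,5),34,r,1)
S=vision.capture("scene")
cv2.imwrite("pics/c3.png",cv2.resize(S["frame"][282:372,130:250,::-1],(800,600),interpolation=cv2.INTER_CUBIC))
E
```

```text
t 5.83 pos [ 447.1 -308.7   58.9] shift [ 0.0002 -0.0025  0.1078] turn [ 0.0005 -0.0001 -0.0006] F [ 0.1 -0.8  0.1] w 68.3 q6 0.26
```

View pics/c3.png

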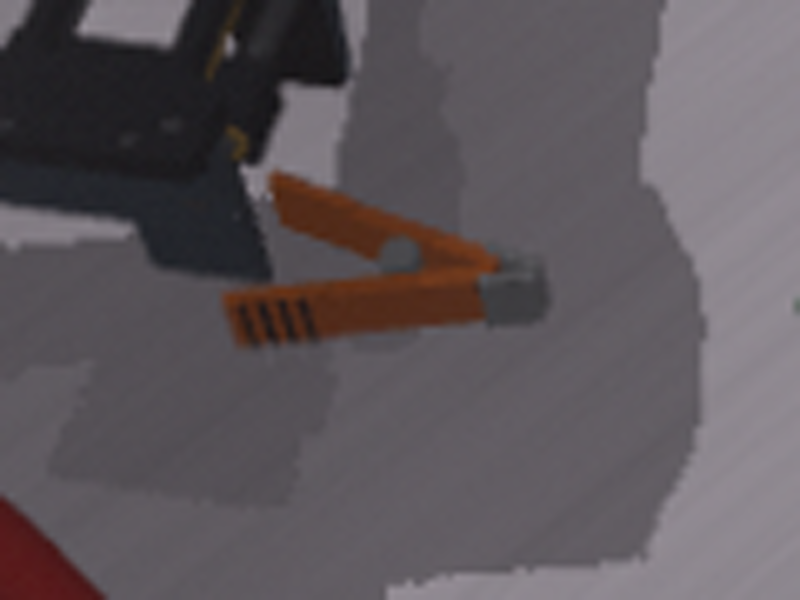

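Request:
{"name": "play_rows", "arguments": {
  "targets": [
    [[0,-0.002,0.04],[0,0,0]],
    [[0,-0.002,0.08],[0,0,0]],
    [[0,-0.002,0.1],[0,0,0]],
    [[0,-0.002,0.106],[0,0,0]],
    [[0,-0.002,0.106],[0,0,0]]
  ]
}}

```text
clock: 6.5
eef_pos: [446.0, -307.8, 5.2]
tool_rot: [3.005, 0.915, 0.001]
contact_force: [0.6, -0.1, 0.7]
gripper_width: 68.6
grasp_force: 0.0
```

Request:
{"name": "play_rows", "arguments": {
  "targets": [
    [[0,0,0],[0,0,0]],
    [[0,0,0],[0,0,0]],
    [[0,0,0],[0,0,0]],
    [[0,0,0],[0,0,0]],
    [[0,0,0],[0,0,0]]
  ],
  "claw": 1,
  "squeeze": 30
}}

```text
clock: 7.12
eef_pos: [445.7, -307.6, 5.1]
tool_rot: [3.005, 0.915, 0.0]
contact_force: [-2.0, 1.2, 8.4]
gripper_width: 25.4
grasp_force: 30.0
```

Request:
{"name": "play_rows", "arguments": {
  "targets": [
    [[0,0,0],[0,0,0]],
    [[0,0,0],[0,0,0]],
    [[0,0,-0.04],[0,0,0]],
    [[0,0,-0.08],[0,0,0]],
    [[0,0,-0.12],[0,0,0]]
  ]
}}

```text
clock: 7.75
eef_pos: [445.6, -307.4, 65.3]
tool_rot: [-3.005, -0.915, 0.0]
contact_force: [-0.6, -0.3, -0.5]
gripper_width: 25.2
grasp_force: 29.9
```

```bash
python3 - <<'E'
from h import *
from plant import r, vision
goto((446.5,-307.7,220),34,r,1); print(r.observe()["grasp_force"])
S=vision.capture("scene")
cv2.imwrite("pics/c4.png",cv2.resize(S["frame"][262:352,130:250,::-1],(800,600),interpolation=cv2.INTER_CUBIC))
E
```

```text
t 7.75 pos [ 445.6 -307.4   65.3] shift [ 0.0012  0.0014 -0.3094] turn [-0.0001  0.     -0.0007] F [-0.6 -0.3 -0.5] w 25.2 q6 0.27
29.949944615364075
```

View pics/c4.png

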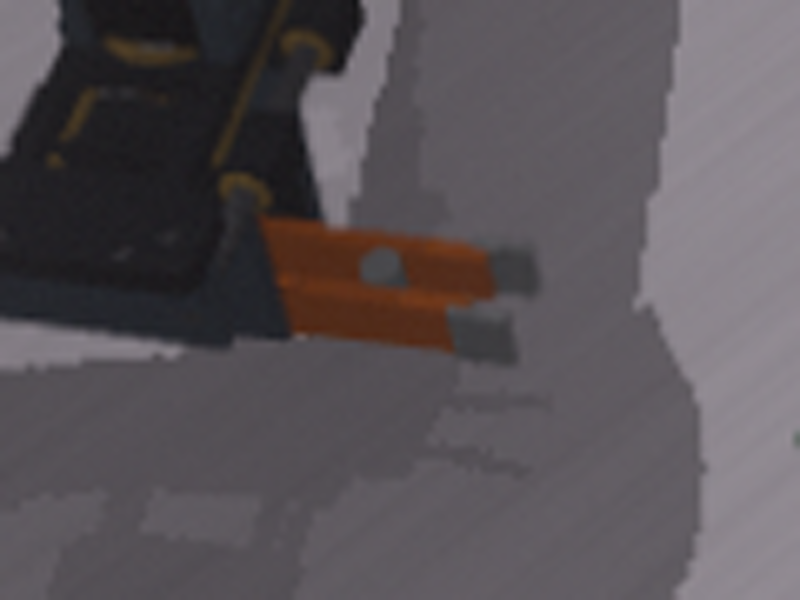

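The clip is gripped and wide open: pivot at crop (382,265), jaw tips at (537,248) and (515,315), jaws parallel. Now I measure its offset in the tool and the raised card's edge.

```bash
python3 - <<'E'
from h import *
from plant import r, vision
np.set_printoptions(precision=1,suppress=True)
S=pickle.load(open("pics/scene1.pkl","rb"));T=pickle.load(open("pics/top1.pkl","rb"))
s=r.observe(); R=Ro.from_rotvec(s["tool_rot"])
P=onz(S,[(187.3,301.8),(210.6,299.2),(207.3,309.3)],84.2); print(P, R.inv().apply(P-s["eef_pos"]))
for n,c,roi in(("scene",S,(335,205,400,270)),("top",T,(255,185,290,250))):
    ks=biggest(mask(c,(20,110,50),(36,255,255)),roi); k=np.vstack([q for q in ks if len(q)>6])
    ap=cv2.approxPolyDP(cv2.convexHull(k),1.5,True).reshape(-1,2); print(n); print(np.c_[ap,onz(c,ap,142)])
u=Ro.from_euler('z',19.5,degrees=True).apply([1,0,0]); print("edge from stand",np.array([656.3,75.5,0])-50*u)
E
```

```text
[[ 481.2 -282.    84.2]
 [ 510.2 -246.3   84.2]
 [ 524.9 -267.2   84.2]] [[ 43.4  -2.3 -16.7]
 [ 87.4 -15.8 -16.7]
 [ 87.9   9.8 -16.6]]
scene
[[350.  222.  608.4  63.3 142. ]
 [394.  234.  699.3  96.4 142. ]
 [390.  256.  730.8  39.3 142. ]
 [349.  245.  650.7   8.3 142. ]]
top
[[263.  195.  702.5  90.1 142. ]
 [277.  228.  626.7  60.  142. ]
 [279.  239.  601.8  56.  142. ]
 [265.  205.  679.5  85.9 142. ]]
edge from stand [609.2  58.8   0. ]
```

```bash
python3 - <<'E'
from h import *
from plant import r
goto((489.5,16.4,150),19.5,r,1)
E
```

```text
t 7.8 pos [ 446.5 -308.1   67.5] shift [ 0.4333 -0.4905 -0.1659] turn [ 0.0007 -0.0003  0.0799] F [ 1.4 -0.2  2.9] w 25.2 q6 0.27
```

Request:
{"name": "play_rows", "arguments": {
  "targets": [
    [[0,0,-0.06],[0,0,0]],
    [[0,0,-0.12],[0,0,0]],
    [[0.03,-0.034,-0.166],[0,0,0.01]],
    [[0.08,-0.091,-0.166],[0,0,0.02]],
    [[0.13,-0.147,-0.166],[0,0,0.03]]
  ]
}}

```text
clock: 8.43
eef_pos: [458.7, -209.4, 147.8]
tool_rot: [3.046, 0.77, 0.0]
contact_force: [-0.1, 0.6, -0.5]
gripper_width: 25.3
grasp_force: 29.9
```

```bash
python3 - <<'E'
from h import *
from plant import r
goto((489.5,16.4,150),19.5,r,1)
E
```

```text
t 8.43 pos [ 458.7 -209.4  147.8] shift [ 0.2688 -0.368  -0.0045] turn [ 0.0001 -0.0001  0.0493] F [-0.1  0.6 -0.5] w 25.3 q6 0.53
```

Request:
{"name": "play_rows", "arguments": {
  "targets": [
    [[0.054,-0.074,0],[0,0,0.01]],
    [[0.108,-0.147,0],[0,0,0.02]],
    [[0.162,-0.221,0],[0,0,0.03]],
    [[0.216,-0.294,0],[0,0,0.04]],
    [[0.25,-0.342,0],[0,0,0.049]]
  ]
}}

```text
clock: 9.05
eef_pos: [486.9, 1.5, 147.5]
tool_rot: [-3.095, -0.536, 0.0]
contact_force: [0.2, -1.4, -0.0]
gripper_width: 25.5
grasp_force: 29.9
```

Request:
{"name": "play_rows", "arguments": {
  "targets": [
    [[0,0,0],[0,0,0]],
    [[0,0,0],[0,0,0]],
    [[0,0,0],[0,0,0]],
    [[0,0,0],[0,0,0]],
    [[0,0,0],[0,0,0]]
  ]
}}

```text
clock: 9.68
eef_pos: [487.1, -0.8, 147.8]
tool_rot: [3.096, 0.535, 0.0]
contact_force: [0.1, -0.6, -0.5]
gripper_width: 25.6
grasp_force: 29.9
```

```bash
python3 - <<'E'
from h import *
from plant import r
goto((489.5,16.4,106),19.5,r,1)
E
```

```text
t 9.68 pos [487.1  -0.8 147.8] shift [ 0.0161 -0.0308  0.0835] turn [ 0.     -0.      0.0007] F [ 0.1 -0.6 -0.5] w 25.6 q6 1.1
```

Request:
{"name": "play_rows", "arguments": {
  "targets": [
    [[0.016,-0.03,0.02],[0,0,0]],
    [[0.016,-0.031,0.05],[0,0,0]],
    [[0.016,-0.031,0.083],[0,0,0]],
    [[0.016,-0.031,0.083],[0,0,0]],
    [[0.016,-0.031,0.083],[0,0,0]]
  ]
}}

```text
clock: 10.3
eef_pos: [489.6, 17.3, 106.4]
tool_rot: [-3.095, -0.537, -0.0]
contact_force: [-0.0, 0.1, -1.4]
gripper_width: 25.1
grasp_force: 29.9
```

```bash
python3 - <<'E'
from h import *
from plant import r, vision
goto((546,36.4,106),19.5,r,1)
S=vision.capture("scene");T=vision.capture("top")
cv2.imwrite("pics/c5.png",np.vstack([cv2.resize(c["frame"][y:y+75,x:x+200,::-1],(800,300),interpolation=cv2.INTER_CUBIC) for c,x,y in((S,250,195),(T,190,190))]))
E
```

```text
t 10.3 pos [489.6  17.3 106.4] shift [0.1192 0.002  0.0009] turn [-0.    -0.     0.001] F [-0.   0.1 -1.4] w 25.1 q6 1.14
```

View pics/c5.png

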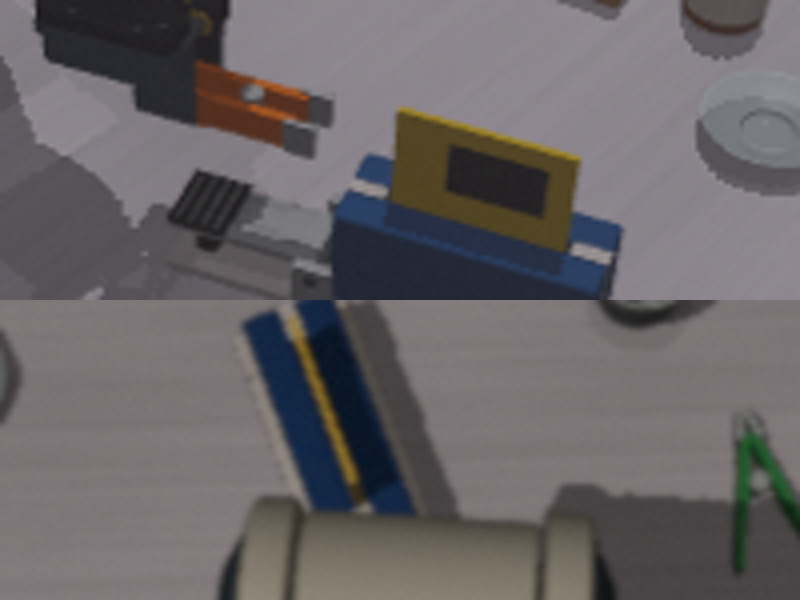

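```bash
python3 - <<'E'
from h import *
np.set_printoptions(precision=1,suppress=True)
S=pickle.load(open("pics/scene1.pkl","rb"))
f=lambda x,y:(250+x/4,195+y/4)
P=onz(S,[f(253,91),f(333,97),f(318,130)],125.4); C=onz(S,[f(398,109),f(580,158)],142)
R=Ro.from_euler('z',-19.5,degrees=True); print(P,C); print((R.apply(P-C[0]))[:,:2], R.apply(C[1:]-C[0])[:,:2])
E
```

```text
[[529.6  34.7 125.4]
 [564.9  60.4 125.4]
 [576.1  34.9 125.4]] [[608.1  62.  142. ]
 [701.7  96.6 142. ]]
[[-83.1   0.5]
 [-41.2  12.9]
 [-39.1 -14.8]] [[99.8  1.4]]
```

The scene crop shows the jaws about 40 mm short of the card edge, level with its exposed part. They straddle its plane symmetrically: +13 and -15 mm to the outer corners. I'll move 59 mm ahead.

Request:
{"name": "play_rows", "arguments": {
  "targets": [
    [[0.02,0,0],[0,0,0]],
    [[0.04,0,0],[0,0,0]],
    [[0.06,0,0],[0,0,0]],
    [[0.08,0,0],[0,0,0]],
    [[0.1,0,0],[0,0,0]]
  ]
}}

```text
clock: 11.02
eef_pos: [537.2, 34.0, 106.2]
tool_rot: [-3.095, -0.536, 0.0]
contact_force: [-0.5, 0.1, -1.0]
gripper_width: 25.5
grasp_force: 29.9
```

Request:
{"name": "play_rows", "arguments": {
  "targets": [
    [[0.01,0,0],[0,0,0]],
    [[0.018,0,0],[0,0,0]],
    [[0.018,0,0],[0,0,0]],
    [[0.018,0,0],[0,0,0]],
    [[0.018,0,0],[0,0,0]]
  ]
}}

```text
clock: 11.65
eef_pos: [544.8, 36.7, 106.3]
tool_rot: [3.095, 0.536, -0.0]
contact_force: [0.6, 0.4, -0.8]
gripper_width: 25.5
grasp_force: 29.9
```

```bash
python3 - <<'E'
from h import *
from plant import r, vision
goto((546,36.4,106),19.5,r,1)
S=vision.capture("scene")
cv2.imwrite("pics/c6.png",cv2.resize(S["frame"][195:285,290:410,::-1],(800,600),interpolation=cv2.INTER_CUBIC))
E
```

```text
t 11.65 pos [544.8  36.7 106.3] shift [0.0022 0.0013 0.0006] turn [-0.      0.      0.0008] F [ 0.6  0.4 -0.8] w 25.5 q6 1.19
```

View pics/c6.png

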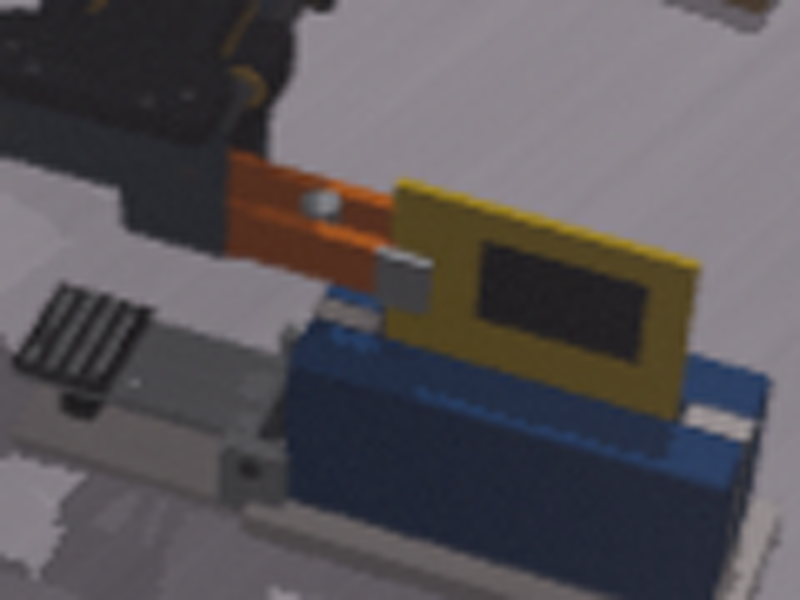

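The near jaw is in front of the card, with its tip at crop (433,260), past the near edge at about x=395. The far jaw is hidden behind the card. The wrist force is about 1 N, so nothing is touching. Handing in.

```bash
python3 -c "
from plant import workorder
print(workorder.hand_in())"
```

```text
the job is handed in; nothing more can be done
None
```

The job is handed in, no verdict returned: treadle down, card up, and the orange clip held gaping around the card's near edge, jaw tips about 19 mm past it by my measurement, with no sign of contact (wrist force about 1 N).

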